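# Check the spring scale in the test cradle

## Task

Check the orange spring scale: lay it, right way up, in the wooden test cradle with its rod through the steel fork, and let go of it. Then take the black grip bar of its D-handle, pull it out until the bar is in line with the two red pointers (not past them), keep it there for two seconds and ease it back home without letting it snap. Finally lift the scale out by its case and set it down gently, right way up and with its whole length on the blue pad, leaving everything else on the bench alone.

Things in the scene. Friction and masses are not known exactly. Their poses are not given: they have to be found in the camera images.
- scale_center (a point): Spring scale (loose, about 0.43 kg): orange box-shaped case 120 long (its x) x 40 wide (y) x 40 high (z) mm. This point is the centre of the case, 20 mm above its underside. z is up when it lies right way up (white strip with divisions on top); the pull rod leaves the middle of the -x end face.
- scale_butt (a point): Middle of the plain (+x) end face of the scale's case, 60 mm from the case centre.
- scale_handle (a point): Centre of the grip bar of the scale's D-handle: black bar with yellow ends, 16 mm thick (scale's x), 72 mm long (y), 24 mm high (z), at the height of the case centre, 130 mm from the case centre towards the scale's -x when the rod is home. Two steel side arms join its ends to a steel crosspiece on the rod, leaving a window 39 mm (x) by 60 mm (y) behind the bar for a finger.
- scale_slide (a joint): How far the scale's rod is pulled out (m): 0 = home, 0.09 = end of travel. A spring draws it home: 3 N at home plus 1.5 N per 10 mm pulled, some damping; released it snaps back.
- cradle_seat (a point): Where the centre of the case of the seated scale belongs, 50 mm above the bench: scale's x axis along the cradle's x, handle towards the cradle's -x. Play: 4 mm each way along x, 5 mm each way along y. Pulling draws the case against the fork; the handle's home is then 134 mm from this point towards -x, 50 mm above the bench.
- cradle: Test cradle screwed to the bench, origin under the seat. Plywood base 15 mm thick, 130 mm wide, from x = -220 to 85 mm. Two wooden saddles at x = -64 to -35 and 35 to 64 mm carry the case 30 mm above the bench; their side walls, 50 mm apart inside, reach 57 mm above the bench. The 70 mm between the saddles is open for fingers, down to the base. End wall behind at x = 64 mm, 50 mm high.
- cradle_fork (a point): Middle of the inner face of the dark steel fork on the cradle's pull side, 64 mm from the seat point towards -x, 50 mm above the bench. The fork is 8 mm thick, its top 58 mm above the bench, with an 18 mm wide slot, open upwards, for the rod.
- marker_line (a point): Midway between two thin red upright pointers (54 mm either side of the pull line, tops 50 mm above the bench), at 50 mm height on the pull line; axes parallel to the cradle's. The pull is complete when the centre of the grip bar is on the line between the pointers (same x along the cradle). They stand 30 to 60 mm beyond the handle's home, towards the cradle's -x.
- pad_top (a point): Centre of the top face of the fixed blue felt pad, 270 (x) x 130 (y) mm, 4 mm thick, flat on the bench. The scale is put away lying on it, either way round.
- scale: The same spring scale, origin at the centre of the underside of its case; axes as above.
- glue: Bystander: yellow glue bottle, 60 mm diameter, 150 mm tall, origin under its centre. Leave alone.
- hammer: Bystander: hammer lying on the bench, about 280 mm long, origin under its middle. Leave alone.
- offcut: Bystander: pale wood offcut 110 x 60 x 38 mm, origin under its centre. Leave alone.
There are look-alikes about, which are no part of the job. What is shaped like the scale but green or purple is not meant.

How it is judged:
On the way, in this order (a step that is already met when the one before it is completed fails the run):
1. the scale lies seated in the cradle, handle through the fork, and is let go (x of scale_center in the frame of cradle_seat between -0.009 and 0.009 m and y of scale_center in the frame of cradle_seat between -0.009 and 0.009 m and z of scale_center in the frame of cradle_seat between -0.007 and 0.007 m and angle between the x axis of scale_center and the x axis of cradle_seat, either way round below 0.12 rad and contact force between the fingers and scale below 0.05 N and value of joint scale_slide below 0.004 m), for 0.2 s.
2. the grip bar is held in line with the red pointers (within 6 mm), scale seated (x of scale_center in the frame of cradle_seat between -0.009 and 0.009 m and y of scale_center in the frame of cradle_seat between -0.009 and 0.009 m and z of scale_center in the frame of cradle_seat between -0.007 and 0.007 m and angle between the x axis of scale_center and the x axis of cradle_seat, either way round below 0.12 rad and x of scale_handle in the frame of marker_line between -0.006 and 0.006 m), for 1.5 s.
3. the rod is home again (within 4 mm) with the scale still seated (x of scale_center in the frame of cradle_seat between -0.009 and 0.009 m and y of scale_center in the frame of cradle_seat between -0.009 and 0.009 m and z of scale_center in the frame of cradle_seat between -0.007 and 0.007 m and angle between the x axis of scale_center and the x axis of cradle_seat, either way round below 0.12 rad and value of joint scale_slide below 0.004 m), for 0.1 s.
At the end, for the whole second after the job is handed in: The scale lies flat and right way up at rest on the blue pad, the centres of its handle and of its far end both within the pad's outline, rod home within 4 mm, released (x of scale_handle in the frame of pad_top between -0.135 and 0.135 m and y of scale_handle in the frame of pad_top between -0.065 and 0.065 m and x of scale_butt in the frame of pad_top between -0.135 and 0.135 m and y of scale_butt in the frame of pad_top between -0.065 and 0.065 m and z of scale_center in the frame of pad_top between 0.015 and 0.025 m and angle between scale_center's own z axis and vertical below 0.12 rad and linear speed of scale below 0.02 m/s and value of joint scale_slide below 0.004 m and contact force between the fingers and scale below 0.05 N); the robot touches nothing.
It fails at once if the handle is pulled more than 12 mm past the pointers (x of scale_center in the frame of cradle_seat between -0.009 and 0.009 m and y of scale_center in the frame of cradle_seat between -0.009 and 0.009 m and z of scale_center in the frame of cradle_seat between -0.007 and 0.007 m and angle between the x axis of scale_center and the x axis of cradle_seat, either way round below 0.12 rad and x of scale_handle in the frame of marker_line below -0.012 m).
It fails at once if the rod snaps back (faster than 0.6 m/s) (velocity of joint scale_slide below -0.6 m/s).
It fails at once if the scale is dropped or thrown (out of the fingers and faster than 0.5 m/s, a fall of over 13 mm) (contact force between the fingers and scale below 0.05 N and linear speed of scale above 0.5 m/s).
It fails at once if a bystander is moved by more than 20 mm (distance of any of glue, hammer, offcut from where it was at the start of the episode above 0.02 m).
It also fails if it takes over 72 s, if anything falls off the work surface, if the arm or the gripper's body presses on something with over 40 N, if the wrist force passes 120 N, or if a joint passes its speed limit or range.

## Robot

A 7-joint arm with a two-finger parallel gripper is mounted at the origin on the work surface. World frame = base frame: x ahead of the robot, y to its left, z up, the work surface at z = 0. Lengths are in m, angles in rad, forces in N, time in s.
With the tool pointing down it reaches from about 0.4 to 0.85 m from the base axis. Payload 6.9 kg.
Tool frame: the origin (TCP) lies where the fingers leave the gripper's body, on its centre line; the fingertips stand 73 mm ahead of it and the grasp point (between the pads) lies 54 mm ahead of it; z points along the fingers, y is the line along which they close (so a half turn about z gives the same grasp; the last joint's range is limited). The gripper opens to 85 mm and grips with 20 to 120 N. Pads are 22 mm wide; open, the fingers measure 114 mm over their backs; the gripper's body (76 mm by 85 mm) begins 54 mm behind the grasp point. The pads swing forward as they close: fully open they stand 13 mm farther back than shut.
Start: joints at [-1.137, 0.507, -0.238, 1.5, 0.126, 1.149, -0.155], TCP at [0.202, 0.592, 0.304] pointing down, gripper open.
Joint ranges: [-3.08, 3.08], [-0.24, 2.05], [-1.43, 1.35], [0, 2.5], [-1.52, 4.66], [0.17, 1.96], [-2.89, 2.89]. Speed limits (rad/s): [2.39, 2.39, 3.14, 3.14, 3.14, 3.14, 3.14].

## Interface

Orientations are given as [roll, pitch, yaw] about the fixed x, y, z axes, in that order (R = Rz(yaw) Ry(pitch) Rx(roll)).
In Python, from bench import arm gives the robot as it stands.
- The arm moves only by the tool move_arm, never from a script. Its arguments are lists of equal length, an entry for each row: "offset": the shift along the tool's x, y, z in mm, a list of three; "rot": the turn, a rotation vector about the tool's x, y, z in degrees, a list of three. A call has 1 to 20 rows; each row shifts and turns the commanded pose from where the row before left it, along the tool's axes as they then stand; what a row does not reach is not made up. A row lasts 1/10 s, in which the tool goes at most 50 mm and 8.59 degrees, less where a joint would pass 70% of its speed; a pose out of reach is approached as far as the arm can. A call is refused whole if a number of a shift passes 50 or a number of a turn 8.59, either way. A call with a gripper value outside its range is refused whole. "hand" is the opening in per cent of the stroke, from 0 (shut) to 100 (fully open), set as the call begins (left out, the last holds). The fingers move at their own pace and stop on an object; "newtons" is the grip in N (left out, the last holds). Time passes only in rows, so rows that do not move let the fingers close. It gives the time, the measured TCP pose, the force, the opening and the grip force at its end, in the units of the state.
- arm.sense(): the state, without advancing time (a new reading comes with each control period).
- arm.read_camera(name): name is "scene" or "side" or "wrist"; returns a dict with "image" (480x640x3 uint8, blue, green, red), "vfov" (degrees; the focal length in pixels is half the picture's height over the tangent of half this angle, whatever the lens; pixels are square), "cx", "cy" (the principal point, pixels), "world_from_camera" (4x4, takes a point from camera to world coordinates). Camera axes: x right, y down, z forward; pixel columns grow to the right and rows downward; lengths in m; the calibration is good to about 2 mm. A picture is of the moment at which its call begins. There is no depth.
- arm.finish_job(): hands the job in; it is judged then, once.
Trained networks look in the newest picture that a camera, given by its name, has taken for a name from the list of things; names that differ only in an ending like _2 or _b are one class to them, and where a whole thing is asked for, a point or a joint stands for the part that bears it (a point fixed in the world has none). Each returns a list of dicts, best first, with "score" (0 to 1); they miss things now and then, are a little off and sometimes report something else, mostly with a low value. They report only what shows in the picture. A call takes as long as a camera call. They do not tell look-alikes from the thing itself.
- arm.spot_in(camera, query): "at" ([x, y, z] in m, in world coordinates, good to about 4 mm: the middle of the surface that is visible of it).
- arm.silhouettes(camera, query): "mask" (480x640 bool, what is visible of it).
The state is a dict: "time": time; "qpos": joint angles; "joint_velocities": joint speeds; "tau": joint torques, N m; "eef_pos": TCP position; "tool_rot": TCP orientation; "ft_force": force on the tool from outside, world axes, zero at the start; "torque": the same for the moment, N m; "opening": finger opening in m; "grip_force": force on a finger pad.
Only numpy, scipy, OpenCV 4.12 (cv2) and the standard library are available. Lean on these libraries where they do the work, as an engineer would, in place of code of your own. Each camera call takes 0.05 s, during which the arm holds its last target. There are 200 camera calls.

## Working session

There is one attempt and no reset: what is moved stays moved. The work goes in short steps, Python scripts to look and compute and a tool call to move; the robot and the scene stay as the last step left them, time stands still between calls to the robot, and variables do not carry over. Pictures are saved under pics/ and viewed, at most 10 in all, crops included, and the job is handed in when it is done.

Besides the shell and the picture viewer there is one more tool, called as name(argument=value, ...) on one line, values as JSON. move_arm: Moves the arm, as the interface text tells. Its arguments: {"type":"object","properties":{"offset":{"type":"array","items":{"type":"array","items":{"type":"number"}}},"rot":{"type":"array","items":{"type":"array","items":{"type":"number"}}},"hand":{"type":"number"},"newtons":{"type":"number"}},"required":["offset","rot"]}

```bash
mkdir -p pics; cat > h.py <<'E'
import numpy as np, cv2
from bench import arm
from scipy.spatial.transform import Rotation as R
def proj(c,p):
    T=np.linalg.inv(c["world_from_camera"]);q=(T[:3,:3]@np.atleast_2d(p).T).T+T[:3,3]
    f=240/np.tan(np.radians(c["vfov"]/2));return np.c_[c["cx"]+f*q[:,0]/q[:,2],c["cy"]+f*q[:,1]/q[:,2]]
def ray(c,uv,z):
    f=240/np.tan(np.radians(c["vfov"]/2));uv=np.atleast_2d(uv).astype(float);T=c["world_from_camera"]
    d=np.c_[(uv[:,0]-c["cx"])/f,(uv[:,1]-c["cy"])/f,np.ones(len(uv))]@T[:3,:3].T
    o=T[:3,3];return o+d*((z-o[2])/d[:,2])[:,None]
E
python3 - <<'E'
from h import *
s=arm.sense();print(s["eef_pos"],s["tool_rot"],s["opening"])
for n in ("scene","side"):
    c=arm.read_camera(n);cv2.imwrite(f"pics/{n}0.png",c["image"]);print(n,c["world_from_camera"].round(3).tolist(),c["vfov"])
    for q in ("scale","scale_handle","scale_butt","cradle","cradle_fork","marker_line","pad_top","glue","hammer","offcut"):
        for r in arm.spot_in(n,q):
            print(q,round(r["score"],2),np.round(r["at"],3),proj(c,r["at"]).round().tolist())
E
```

```text
[0.20178816 0.59112205 0.3030339 ] [-3.13980087e+00  3.13625380e-05  2.81278852e+00] 0.0854461024459905
scene [[-0.738, 0.518, -0.432, 0.967], [0.674, 0.582, -0.454, 0.533], [0.016, -0.626, -0.779, 0.884], [0.0, 0.0, 0.0, 1.0]] 56.70909423105714
scale 0.89 [0.76  0.423 0.043] [[354.0, 435.0]]
scale 0.83 [0.242 0.436 0.03 ] [[516.0, 281.0]]
scale 0.72 [0.478 0.334 0.035] [[416.0, 311.0]]
scale_handle 0.75 [0.219 0.341 0.024] [[486.0, 252.0]]
scale_handle 0.71 [0.389 0.341 0.023] [[443.0, 293.0]]
scale_handle 0.66 [0.676 0.391 0.023] [[372.0, 394.0]]
scale_handle 0.35 [0.624 0.064 0.013] [[285.0, 277.0]]
scale_butt 0.86 [0.762 0.422 0.038] [[353.0, 436.0]]
scale_butt 0.84 [0.483 0.332 0.037] [[414.0, 312.0]]
scale_butt 0.72 [0.243 0.433 0.028] [[515.0, 281.0]]
cradle 0.68 [0.628 0.066 0.012] [[284.0, 278.0]]
cradle 0.55 [0.482 0.331 0.038] [[414.0, 311.0]]
cradle 0.49 [0.387 0.34  0.025] [[443.0, 292.0]]
cradle_fork 0.71 [0.625 0.065 0.012] [[285.0, 277.0]]
marker_line 0.57 [0.482 0.111 0.028] [[343.0, 253.0]]
pad_top 0.71 [ 0.571 -0.313  0.009] [[213.0, 182.0]]
glue 0.56 [ 0.76  -0.20
[... 710 characters left out ...]
23] [[356.0, 198.0]]
scale_butt 0.68 [0.224 0.398 0.028] [[214.0, 214.0]]
scale_butt 0.62 [ 0.55  -0.324  0.003] [[363.0, 347.0]]
scale_butt 0.6 [0.599 0.029 0.011] [[344.0, 260.0]]
scale_butt 0.58 [0.475 0.013 0.019] [[304.0, 266.0]]
cradle 0.84 [0.597 0.026 0.015] [[344.0, 260.0]]
cradle_fork 0.89 [0.592 0.03  0.012] [[342.0, 260.0]]
marker_line 0.48 [0.472 0.014 0.023] [[303.0, 265.0]]
marker_line 0.19 [ 0.743 -0.238  0.076] [[429.0, 289.0]]
pad_top 0.68 [ 0.55  -0.322  0.001] [[363.0, 347.0]]
glue 0.6 [ 0.74  -0.24   0.075] [[428.0, 289.0]]
hammer 0.93 [0.768 0.185 0.019] [[382.0, 227.0]]
offcut 0.68 [0.474 0.013 0.023] [[304.0, 265.0]]
offcut 0.66 [ 0.361 -0.18   0.036] [[273.0, 309.0]]
```

View pics/scene0.png

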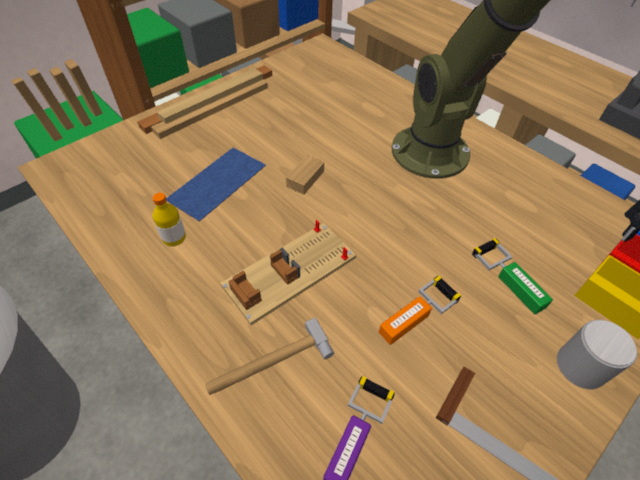

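View pics/side0.png

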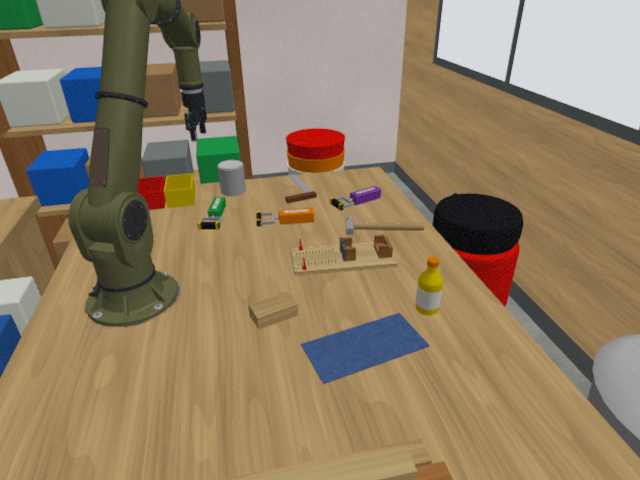

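The scene view shows three scale-shaped things: orange at (405,320), green at (525,287) and purple at (348,450). The orange one is the one described, with its white strip up and its handle at (440,293). The cradle is at (290,273) with its pull side towards the robot, and the pad is at (213,182). I'll check this in a close crop and fit the outlines.

```bash
cat >> h.py <<'E'
from scipy.optimize import minimize
def box(x,y,a,sx,sy,z0,z1):
    P=np.array([[i*sx/2,j*sy/2] for i in(-1,1) for j in(-1,1)]);c,s=np.cos(a),np.sin(a)
    Q=P@np.array([[c,s],[-s,c]])+[x,y];return np.r_[np.c_[Q,[z0]*4],np.c_[Q,[z1]*4]]
def hull(P):return cv2.convexHull(P.astype(np.float32))[:,0]
def fill(h):
    m=np.zeros((480*2,640*2),np.uint8);cv2.fillConvexPoly(m,np.round((h*2+.5)*16).astype(np.int32),1,shift=4);return m
def fitbox(views,dims,x0):
    "views: list of (cam, mask); fit of convex hulls by overlap"
    M=[(c,fill(hull(np.argwhere(m)[:,::-1]))) for c,m in views]
    def cost(p):
        t=0
        for c,m in M:
            r=fill(hull(proj(c,box(*p[:2],p[2],*dims))));t+=1-(r&m).sum()/max(1,(r|m).sum())
        return t
    S=np.array([[0,0,0],[.02,0,0],[0,.02,0],[0,0,.3]])+x0
    for k in range(3):
        r=minimize(cost,S[0],method="Nelder-Mead",options=dict(initial_simplex=S,xatol=1e-4,fatol=1e-4))
        S=np.array([[0,0,0],[.006,0,0],[0,.006,0],[0,0,.1]])+r.x
    return r.x,r.fun
def big(m):
    n,l,s,_=cv2.connectedComponentsWithStats(m.astype(np.uint8));return l==1+np.argmax(s[1:,4])
def orange(c,at):
    h=cv2.cvtColor(c["image"],cv2.COLOR_BGR2HSV);m=cv2.inRange(h,(5,190,120),(16,255,255))
    k=np.zeros_like(m);u=proj(c,at)[0];cv2.circle(k,tuple(int(v) for v in u),60,255,-1)
    m=cv2.morphologyEx(m&k,cv2.MORPH_CLOSE,np.ones((3,3)));return big(m>0)
def blue(c):
    h=cv2.cvtColor(c["image"],cv2.COLOR_BGR2HSV);return h
E
python3 - <<'E'
from h import *
cs={n:arm.read_camera(n) for n in("scene","side")}
V=[(c,orange(c,[.478,.32,.03])) for c in cs.values()]
print([ (m.sum(),np.argwhere(m).min(0),np.argwhere(m).max(0)) for c,m in V])
print("case",fitbox(V,(.12,.04,0,.04),[.478,.325,np.radians(10)]),fitbox(V[:1],(.12,.04,0,.04),[.478,.325,np.radians(10)]))
P=[]
for n,c in cs.items():
    arm.read_camera(n)
    P.append((c,arm.silhouettes(n,"pad_top")[0]["mask"]))
print("pad",fitbox(P,(.27,.13,0,.004),[.56,-.318,0.2]),fitbox(P[:1],(.27,.13,0,.004),[.56,-.318,0.2]))
im=cs["scene"]["image"][215:345,210:470];cv2.imwrite("pics/crop.png",cv2.resize(im,None,fx=3,fy=3,interpolation=cv2.INTER_CUBIC))
for n,c in cs.items():
    h=cv2.cvtColor(c["image"],cv2.COLOR_BGR2HSV);m=cv2.inRange(h,(0,190,90),(4,255,255))|cv2.inRange(h,(176,190,90),(180,255,255))
    N,l,s,ce=cv2.connectedComponentsWithStats(m)
    print(n,[(s[i].tolist()) for i in range(1,N) if s[i,4]>4])
E
```

```text
[(np.int64(866), array([297, 379]), array([343, 431])), (np.int64(354), array([208, 279]), array([223, 313]))]
case (array([ 0.50555818,  0.32743028, -0.06671398]), np.float64(0.2696606171532727)) (array([ 0.50241507,  0.3275023 , -0.05252815]), np.float64(0.10369532428355954))
pad (array([ 0.5575218 , -0.31537639,  0.21762542]), np.float64(0.06876983923288382)) (array([ 0.55936104, -0.31561628,  0.21064374]), np.float64(0.016682660367609015))
scene [[314, 220, 6, 12, 39], [610, 234, 30, 39, 648], [341, 248, 7, 12, 46]]
side [[287, 129, 58, 30, 1486], [137, 176, 28, 33, 689], [454, 242, 65, 64, 1717], [299, 246, 3, 4, 9], [303, 263, 3, 6, 12]]
```

View pics/crop.png

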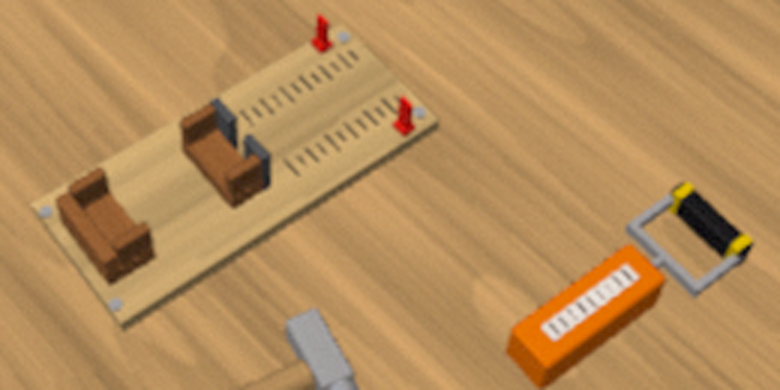

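The crop shows the orange case lying right way up at crop (585,315), with its handle at (710,220) pointing towards the robot. The cradle's fork is at (240,145) and its red pointers at (322,35) and (405,117). Next I check corner distances against the known sizes.

```bash
python3 - <<'E'
from h import *
c=arm.read_camera("scene")
f=lambda L,z:ray(c,np.array(L)/3+[210,215]-[1/3,1/3],z)
def show(n,P):print(n,P.round(4)[:,:2].tolist(),"sides",np.linalg.norm(np.roll(P,-1,0)-P,axis=1).round(4),"ctr",P.mean(0).round(4))
show("base",f([(30,207),(124,318),(438,122),(345,26)],.015))
show("case",f([(508,340),(540,363),(663,270),(628,245)],.04))
show("bar",f([(683,184),(748,236)],.032))
show("ptr base",f([(322,48),(404,131)],.015));show("ptr top",f([(322,15),(404,97)],.05))
m=orange(c,[.478,.32,.03]);im=c["image"].copy();print(np.array([[380,330],[380,328],[390,341],[430,305],[385,335]])@np.eye(2))
h=cv2.cvtColor(c["image"],cv2.COLOR_BGR2HSV);print(h[325:345:3,381:393:3].tolist())
print(m[295:348,375:436].astype(int).sum(1).tolist())
E
```

```text
base [[0.7489, -0.0204], [0.7527, 0.1035], [0.4572, 0.1314], [0.444, 0.0066]] sides [0.124  0.2968 0.1255 0.3061] ctr [0.6007 0.0553 0.015 ]
case [[0.5702, 0.3082], [0.5666, 0.3349], [0.4449, 0.3455], [0.4475, 0.315]] sides [0.0269 0.1222 0.0306 0.1228] ctr [0.5073 0.3259 0.04  ]
bar [[0.3686, 0.3064], [0.3694, 0.368]] sides [0.0617 0.0617] ctr [0.369  0.3372 0.032 ]
ptr base [[0.4752, 0.0116], [0.4841, 0.1194]] sides [0.1082 0.1082] ctr [0.4797 0.0655 0.015 ]
ptr top [[0.4712, 0.0064], [0.4804, 0.1125]] sides [0.1065 0.1065] ctr [0.4758 0.0595 0.05  ]
[[380. 330.]
 [380. 328.]
 [390. 341.]
 [430. 305.]
 [385. 335.]]
[[[15, 255, 221], [15, 251, 233], [15, 255, 232], [12, 194, 229]], [[14, 255, 167], [15, 255, 227], [15, 255, 231], [15, 255, 231]], [[14, 255, 170], [14, 252, 169], [15, 244, 230], [15, 255, 231]], [[14, 240, 166], [14, 255, 169], [14, 255, 170], [15, 251, 231]], [[16, 124, 173], [14, 255, 168], [14, 255, 170], [13, 243, 175]], [[16, 128, 171], [16, 134, 169], [14, 255, 168], [14, 249, 163]], [[17, 125, 177], [17, 126, 172], [16, 139, 174], [14, 255, 139]]]
[0, 0, 3, 6, 8, 11, 14, 15, 14, 16, 15, 16, 15, 16, 17, 17, 18, 19, 19, 22, 23, 22, 24, 22, 23, 24, 22, 24, 25, 25, 27, 28, 28, 29, 28, 25, 24, 24, 23, 23, 21, 19, 14, 12, 10, 10, 8, 6, 3, 0, 0, 0, 0]
```

```bash
cat >> h.py <<'E'
def to(p,yaw):
    "tool-frame shift (mm) and turn (deg) from the measured pose to TCP p, pointing down with yaw"
    s=arm.sense();A=R.from_euler("xyz",s["tool_rot"]);B=R.from_euler("xyz",[np.pi,0,yaw])
    print("shift",(A.inv().apply(np.array(p)-s["eef_pos"])*1e3).round(1),"turn",np.degrees((A.inv()*B).as_rotvec()).round(2),"t",round(s["time"],2),"tcp",s["eef_pos"].round(4))
E
python3 -c "
from h import *
to([.505,.327,.26],np.pi-.07)
c=arm.read_camera('wrist');T=np.linalg.inv(R.from_euler('xyz',arm.sense()['tool_rot']).as_matrix());W=c['world_from_camera'];print(T@(W[:3,3]-arm.sense()['eef_pos']),(T@W[:3,:3]).round(3),c['vfov'])"
```

```text
shift [-372.3 -152.4   43.9] turn [ -0.    -0.   -14.83] t 1.45 tcp [0.2018 0.5915 0.3039]
[ 0.08410074 -0.00029148 -0.06996523] [[ 0.    -0.946 -0.323]
 [ 1.     0.    -0.   ]
 [ 0.    -0.323  0.946]] 64.20664282938039
```

move_arm(offset=[[-37, -15, 4.4], [-37, -15, 4.4], [-37, -15, 4.4], [-37, -15, 4.4], [-37, -15, 4.4], [-37, -15, 4.4], [-37, -15, 4.4], [-37, -15, 4.4], [-37, -15, 4.4], [-37, -15, 4.4], [0, 0, 0], [0, 0, 0], [0, 0, 0], [0, 0, 0]], rot=[[0, 0, 0], [0, 0, 0], [0, 0, 0], [0, 0, 0], [0, 0, 0], [0, 0, 0], [0, 0, 0], [0, 0, 0], [0, 0, 0], [0, 0, 0], [0, 0, -7.4], [0, 0, -7.4], [0, 0, 0], [0, 0, 0]])

```text
time: 2.9
eef_pos: [0.5035, 0.3301, 0.2599]
tool_rot: [3.141, -0.0, 3.068]
ft_force: [-1.1, -0.6, -0.0]
opening: 0.0854
grip_force: 0.0
```

```bash
cat >> h.py <<'E'
def orange(c,at):
    h=cv2.cvtColor(c["image"],cv2.COLOR_BGR2HSV);m=cv2.inRange(h,(8,195,90),(18,255,255))
    k=np.zeros_like(m);u=proj(c,at)[0];cv2.circle(k,tuple(int(v) for v in u),300 if c["vfov"]>60 else 60,255,-1)
    return big(cv2.morphologyEx(m&k,cv2.MORPH_CLOSE,np.ones((3,3)))>0)
E
python3 - <<'E'
from h import *
c=arm.read_camera("wrist");m=orange(c,[.505,.327,.03]);print(m.sum())
x,e=fitbox([(c,m)],(.12,.04,0,.04),[.505,.327,-.07]);print("case",x,e)
s=arm.read_camera("scene");print(fitbox([(s,orange(s,[.5,.327,.03]))],(.12,.04,0,.04),[.505,.327,-.07]))
im=c["image"].copy();cv2.polylines(im,[hull(proj(c,box(*x,.12,.04,0,.04))).astype(int)],1,(255,0,0),1);cv2.imwrite("pics/w1.png",im)
to([x[0],x[1],.08],np.pi+x[2])
E
```

```text
4938
case [ 0.50381755  0.32686854 -0.09951983] 0.06906548980446481
(array([ 0.50323051,  0.32703477, -0.05247734]), np.float64(0.10790416902471234))
shift [ -0.6  -3.4 180. ] turn [0.   0.01 1.53] t 3.0 tcp [0.5034 0.3303 0.26  ]
```

View pics/w1.png

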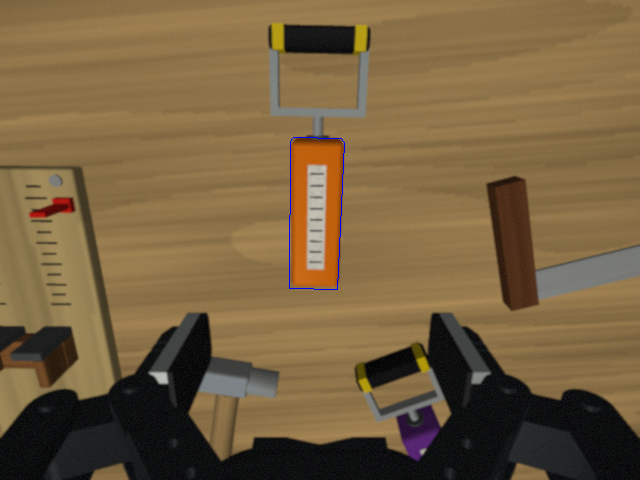

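The outline fits the case and the handle is clear, with the bar at (320,38) and the case at (316,213). The scale's yaw is about -0.083. I go down and grasp it.

move_arm(offset=[[0, -3.4, 30], [0, 0, 35], [0, 0, 35], [0, 0, 35], [0, 0, 25], [0, 0, 15], [0, 0, 5], [0, 0, 0], [0, 0, 0]], rot=[[0, 0, 0.5], [0, 0, 0], [0, 0, 0], [0, 0, 0], [0, 0, 0], [0, 0, 0], [0, 0, 0], [0, 0, 0], [0, 0, 0]])

```text
time: 3.9
eef_pos: [0.5037, 0.3272, 0.0808]
tool_rot: [3.141, 0.001, 3.062]
ft_force: [0.3, 0.1, 0.2]
opening: 0.0852
grip_force: 0.0
```

move_arm(offset=[[0, 0, 0], [0, 0, 0], [0, 0, 0], [0, 0, 0], [0, 0, 0], [0, 0, 0], [0, 0, 0], [0, 0, 0], [0, 0, 0], [0, 0, 0]], rot=[[0, 0, 0], [0, 0, 0], [0, 0, 0], [0, 0, 0], [0, 0, 0], [0, 0, 0], [0, 0, 0], [0, 0, 0], [0, 0, 0], [0, 0, 0]], hand=20, newtons=40)

```text
time: 4.9
eef_pos: [0.5036, 0.327, 0.0807]
tool_rot: [3.141, 0.001, 3.062]
ft_force: [-0.8, -0.3, 5.5]
opening: 0.0395
grip_force: 41.9
```

move_arm(offset=[[0, 0, -10], [0, 0, -25], [0, 0, -35], [0, 0, -40], [0, 0, -40], [0, 0, -40], [0, 0, -20], [0, 0, 0], [-18, 27, 0], [-18, 27, 0], [-18, 27, 0], [-18, 27, 0], [-18, 27, 0], [0, 0, 0], [0, 0, 0], [0, 0, 0]], rot=[[0, 0, 0], [0, 0, 0], [0, 0, 0], [0, 0, 0], [0, 0, 0], [0, 0, 0], [0, 0, 0], [0, 0, 0], [0, 0, 0], [0, 0, 0], [0, 0, 0], [0, 0, 0], [0, 0, 0], [0, 0, 0], [0, 0, 0], [0, 0, 0]])

```text
time: 6.5
eef_pos: [0.6032, 0.4531, 0.2881]
tool_rot: [-3.139, -0.002, 3.062]
ft_force: [0.4, -0.4, -4.4]
opening: 0.0395
grip_force: 42.4
```

```bash
python3 - <<'E'
from h import *
s=arm.sense();print(s["eef_pos"],s["tool_rot"],s["opening"])
c=arm.read_camera("wrist");cv2.imwrite("pics/w2.png",c["image"])
q=[.668,.0494];a=-.087
P=np.array([[-.22,-.065,.015],[-.22,.065,.015],[.085,-.065,.015],[.085,.065,.015],[-.19,.054,.05],[-.064,0,.05],[-.064,.03,.058]])
W=np.c_[P[:,:2]@np.array([[np.cos(a),np.sin(a)],[-np.sin(a),np.cos(a)]])+q,P[:,2]];print(proj(c,W).round(0).tolist())
E
```

```text
[0.60322933 0.45311341 0.28812382] [-3.13888370e+00 -1.99668452e-03  3.06217547e+00] 0.0394530128281916
[[-242.0, 56.0], [-83.0, 57.0], [-110.0, 368.0], [11.0, 369.0], [-131.0, 95.0], [-139.0, 250.0], [-114.0, 254.0]]
```

View pics/w2.png

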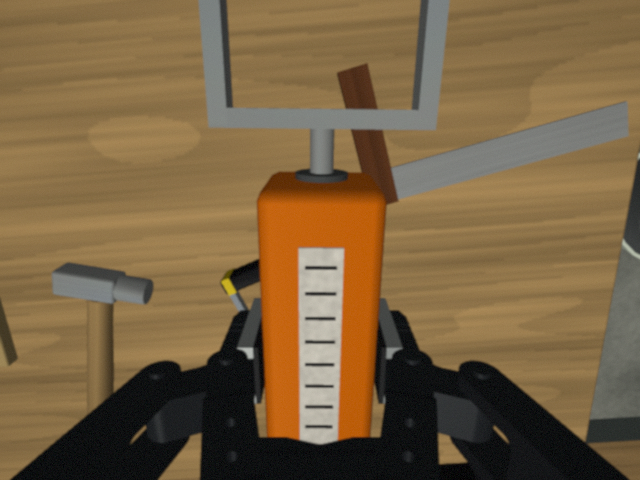

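The scale hangs straight in the fingers (strip at column 321), but I went the wrong way in y: tool +y is world +y. I'll correct that.

move_arm(offset=[[-4, -26, 0], [-4, -26, 0], [-4, -26, 0], [-4, -26, 0], [-4, -26, 0], [-4, -26, 0], [-4, -26, 0], [-4, -26, 0], [-4, -26, 0], [-4, -26, 0], [0, 0, 0], [0, 0, 0], [0, 0, 0]], rot=[[0, 0, 0], [0, 0, 0], [0, 0, 0], [0, 0, 0], [0, 0, 0], [0, 0, 0], [0, 0, 0], [0, 0, 0], [0, 0, 0], [0, 0, 0], [0, 0, 0], [0, 0, 0], [0, 0, 0]])

```text
time: 7.85
eef_pos: [0.6225, 0.1924, 0.2904]
tool_rot: [3.141, 0.0, 3.063]
ft_force: [-0.0, 0.6, -5.2]
opening: 0.0398
grip_force: 42.4
```

```bash
python3 - <<'E'
from h import *
s=arm.sense();print(s["eef_pos"],s["tool_rot"],s["opening"])
c=arm.read_camera("wrist");im=c["image"].copy()
q=[.668,.0494];a=-.087
P=np.array([[-.22,-.065,.015],[-.22,.065,.015],[.085,-.065,.015],[.085,.065,.015],[-.19,.054,.05],[-.19,-.054,.05],[-.072,.009,.058],[-.072,-.009,.058]])
W=np.c_[P[:,:2]@np.array([[np.cos(a),np.sin(a)],[-np.sin(a),np.cos(a)]])+q,P[:,2]];U=proj(c,W);print(U.round(0).tolist())
for u in U: cv2.circle(im,tuple(int(round(v)) for v in u),2,(255,0,255),-1)
cv2.imwrite("pics/w3.png",im)
E
```

```text
[0.62247842 0.19240109 0.2903503 ] [3.14071341e+00 2.07300157e-04 3.06300650e+00] 0.039809759648905485
[[62.0, -1.0], [228.0, 1.0], [123.0, 334.0], [248.0, 335.0], [205.0, 36.0], [55.0, 34.0], [159.0, 197.0], [136.0, 197.0]]
```

View pics/w3.png

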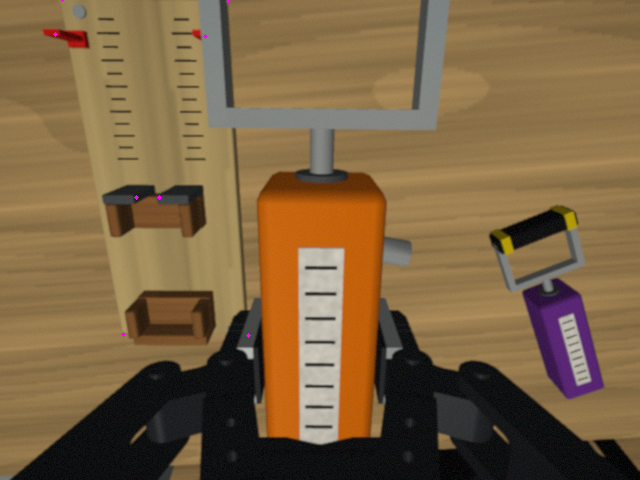

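```bash
cat >> h.py <<'E'
def cw(q,a,P):
    P=np.atleast_2d(P);return np.c_[P[:,:2]@np.array([[np.cos(a),np.sin(a)],[-np.sin(a),np.cos(a)]])+q,P[:,2]]
def cradle_lines():
    L=[]
    def bx(x0,x1,y0,y1,z0,z1):
        c=[(x,y,z) for x in(x0,x1) for y in(y0,y1) for z in(z0,z1)]
        L.extend((p,r) for i,p in enumerate(c) for r in c[i+1:] if sum(u!=v for u,v in zip(p,r))==1)
    bx(-.22,.085,-.065,.065,0,.015)
    for x in((-.064,-.035),(.035,.064)):
        bx(*x,-.025,.025,.015,.03)
        for s in(-1,1): L.append(((x[0],s*.025,.057),(x[1],s*.025,.057)))
    for s in(-1,1): L+=[((-.072,s*.009,.058),(-.064,s*.009,.058)),((-.072,s*.009,.058),(-.072,s*.025,.058)),((-.064,s*.009,.058),(-.064,s*.025,.058)),((-.19,s*.054,.015),(-.19,s*.054,.05))]
    return L
E
python3 - <<'E'
from h import *
c=arm.read_camera("wrist");S=1.8
def crop(im):return cv2.resize(im[15:345,30:250],None,fx=S,fy=S,interpolation=cv2.INTER_CUBIC)
b=crop(c["image"]);o=b.copy()
for p,r in cradle_lines():
    u=(proj(c,cw([.668,.0494],-.087,[p,r]))-[30,15]+.5)*S
    cv2.line(o,*[tuple(int(round(v)) for v in k) for k in u],(255,255,0),1)
cv2.imwrite("pics/w4.png",np.hstack([b,o]))
E
```

```text
(no output)
```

View pics/w4.png

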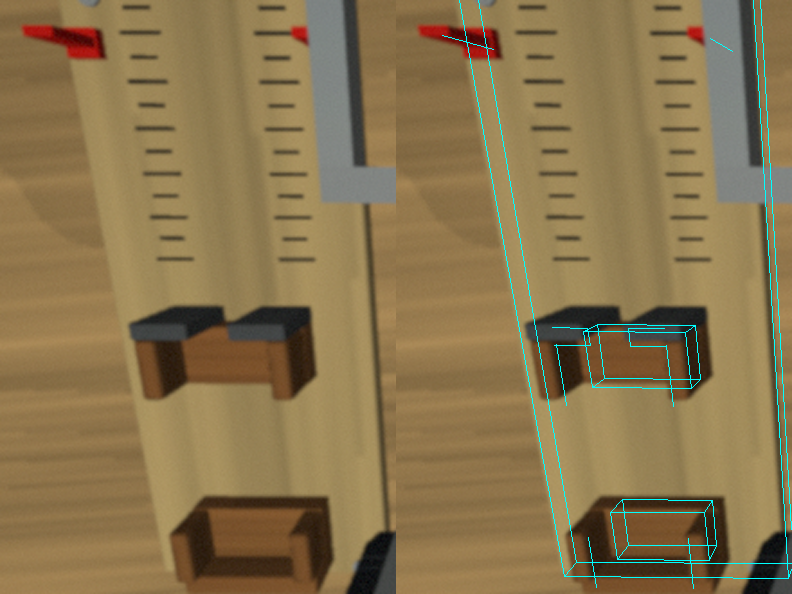

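```bash
python3 - <<'E'
from h import *
from scipy.optimize import least_squares as LS
w=arm.read_camera("wrist");s=arm.read_camera("scene")
wp=[((187,338),(-.064,-.009,.058)),((229,338),(-.064,.009,.058)),((189,322),(-.072,-.009,.058)),((230,322),(-.072,.009,.058)),
 ((27,31),('m',-.054,.05)),((297,31),('m',.054,.05)),((68,60),(None,-.065,.015)),((165,560),(None,-.065,.015)),((365,215),(None,.065,.015)),((383,470),(None,.065,.015))]
sp=[((30,207),(.085,-.065,.015)),((124,318),(.085,.065,.015)),((438,122),(-.22,.065,.015)),((345,26),(-.22,-.065,.015)),((322,15),('m',-.054,.05)),((404,97),('m',.054,.05))]
def solve(use):
    n=sum(p[0] is None for _,p in wp)
    def f(v):
        r=[];k=4
        for c,pts,S,o in((w,wp,1.8,(30,15)),(s,sp,3,(210,215))):
            if c is w and not 'w' in use or c is s and not 's' in use: continue
            for uv,p in pts:
                x=p[0]
                if x is None: x=v[k]*.1;k+=1
                elif x=='m': x=v[3]
                r.append((proj(c,cw(v[:2],v[2],(x,p[1],p[2])))[0]-(np.array(uv)+.5)/S-o+.5)*(1.6 if c is s else 1))
        return np.concatenate(r)
    r=LS(f,np.r_[.668,.049,-.08,-.19,[-1.5,.5,-1,0][:n]],loss="soft_l1");print(use,r.x[:4].round(4),np.round(r.fun,1).tolist())
for u in("w","s","ws"):solve(u)
to([.665,.048,.29],np.pi-.08)
E
```

```text
w [ 0.6652  0.0489 -0.0699 -0.1891] [0.8, 0.6, -0.4, 0.4, -2.0, -0.3, -2.4, -0.4, 4.3, 0.4, 3.4, -0.9, -1.6, 0.2, 0.1, -0.0, -0.4, 0.0, 0.7, -0.0]
s [ 0.6672  0.0482 -0.07   -0.1915] [-0.0, -1.5, -0.7, 3.5, 0.9, -2.9, -3.0, -3.0, -0.0, 0.9, 1.6, 1.0]
ws [ 0.6655  0.0486 -0.0714 -0.1894] [0.6, 0.9, -0.5, 0.8, -2.1, 0.1, -2.5, -0.1, 4.3, 0.3, 3.4, -0.7, -1.6, 0.2, -0.2, 0.0, -0.5, 0.0, 0.4, -0.0, 1.2, -2.1, 0.4, 2.9, 2.0, -3.2, -1.8, -3.3, 0.1, 1.2, 1.6, 1.4]
shift [ -53.4 -141.    -0.2] turn [ 0.02 -0.01  0.12] t 8.05 tcp [0.6227 0.1927 0.2899]
```

move_arm(offset=[[-9, -23.4, 0], [-9, -23.4, 0], [-9, -23.4, 0], [-9, -23.4, 0], [-9, -23.4, 0], [-9, -23.4, 0], [0, 0, 0], [0, 0, 40], [0, 0, 40], [0, 0, 35], [0, 0, 15], [0, 0, 0], [0, 0, 0]], rot=[[0, 0, 0], [0, 0, 0], [0, 0, 0], [0, 0, 0], [0, 0, 0], [0, 0, -0.4], [0, 0, 0], [0, 0, 0], [0, 0, 0], [0, 0, 0], [0, 0, 0], [0, 0, 0], [0, 0, 0]])

```text
time: 9.35
eef_pos: [0.6666, 0.0481, 0.1612]
tool_rot: [3.141, 0.002, 3.07]
ft_force: [0.1, -0.9, -4.7]
opening: 0.0399
grip_force: 42.4
```

```bash
python3 - <<'E'
from h import *
to([.6655,.0484,.16],np.pi-.072)
w=arm.read_camera("wrist")["image"];s=arm.read_camera("scene")["image"]
a=cv2.resize(w[60:460,160:480],(400,500));b=cv2.resize(s[195:320,210:310+0],(400,500),interpolation=cv2.INTER_CUBIC)
cv2.imwrite("pics/w5.png",np.hstack([a,b]))
E
```

```text
shift [1.2 0.2 1.2] turn [0.03 0.1  0.01] t 9.35 tcp [0.6666 0.0481 0.1612]
```

View pics/w5.png

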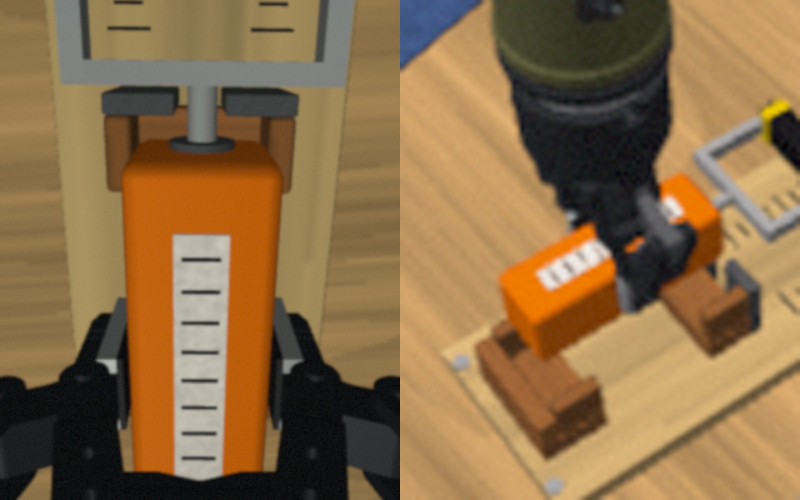

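```bash
python3 - <<'E'
from h import *
w=arm.read_camera("wrist")
for y in(-.02,.02): print(proj(w,cw([.6655,.0484],-.072,[(-.072,y,.015),(-.072,y,.058),(-.064,y,.058),(-.035,y*1.3,.057)])).round(1).tolist())
h=w["image"]
for c in(262,272,366,376):print(c,[int(v) for v in h[122:166,c].mean(1)])
print("wall",[int(v) for v in h[170:225,250,2]],[int(v) for v in h[170:225,388,2]])
E
```

```text
[[283.4, 126.1], [274.7, 131.2], [275.4, 149.8], [265.3, 212.1]]
[[356.8, 126.1], [365.9, 131.2], [365.2, 149.8], [375.2, 212.1]]
262 [124, 127, 126, 128, 121, 110, 74, 44, 31, 32, 39, 52, 58, 63, 65, 62, 63, 63, 65, 66, 63, 66, 64, 65, 65, 65, 67, 58, 52, 46, 46, 54, 57, 59, 60, 63, 62, 63, 61, 63, 60, 63, 65, 63]
272 [127, 125, 125, 126, 126, 112, 75, 43, 32, 34, 36, 48, 60, 66, 64, 67, 67, 66, 66, 64, 64, 64, 63, 64, 65, 66, 65, 66, 69, 75, 81, 79, 77, 78, 75, 72, 72, 71, 67, 74, 73, 71, 69, 70]
366 [130, 128, 126, 127, 131, 126, 113, 76, 40, 29, 32, 33, 48, 61, 64, 65, 63, 66, 64, 65, 66, 68, 64, 66, 67, 67, 65, 66, 65, 73, 81, 84, 87, 81, 78, 80, 74, 77, 81, 76, 74, 78, 80, 80]
376 [128, 127, 127, 130, 127, 127, 116, 85, 51, 34, 31, 39, 50, 59, 65, 64, 65, 63, 65, 63, 61, 64, 65, 66, 66, 65, 65, 65, 64, 53, 47, 40, 41, 52, 50, 56, 56, 60, 60, 57, 58, 60, 60, 61]
wall [109, 109, 109, 110, 108, 110, 109, 107, 108, 108, 108, 109, 107, 109, 109, 107, 107, 107, 109, 107, 107, 109, 108, 108, 109, 108, 105, 107, 108, 110, 104, 108, 106, 107, 108, 105, 107, 107, 103, 102, 103, 120, 144, 156, 154, 155, 156, 157, 155, 157, 155, 154, 154, 154, 156] [115, 117, 115, 115, 116, 114, 116, 115, 115, 115, 114, 111, 113, 115, 112, 115, 114, 116, 113, 114, 115, 115, 111, 114, 113, 115, 115, 114, 114, 117, 114, 113, 115, 115, 114, 112, 113, 113, 114, 114, 110, 111, 117, 135, 150, 155, 156, 156, 153, 156, 157, 154, 158, 155, 158]
```

Rod, slot and side walls line up (rod at 201, slot centre at 200, walls 104–297), and the fork edges agree within 1 mm. I lower it.

move_arm(offset=[[1, 0, 10], [0, 0, 10], [0, 0, 10], [0, 0, 8], [0, 0, 6], [0, 0, 3], [0, 0, 1.5], [0, 0, 0], [0, 0, 0], [0, 0, 0]], rot=[[0, 0, 0], [0, 0, 0], [0, 0, 0], [0, 0, 0], [0, 0, 0], [0, 0, 0], [0, 0, 0], [0, 0, 0], [0, 0, 0], [0, 0, 0]])

```text
time: 10.5
eef_pos: [0.665, 0.0476, 0.1118]
tool_rot: [3.142, 0.001, 3.069]
ft_force: [-0.6, 0.6, -4.4]
opening: 0.0393
grip_force: 42.5
```

move_arm(offset=[[0, 0, 1], [0, 0, 0.5], [0, 0, 0], [0, 0, 0]], rot=[[0, 0, 0], [0, 0, 0], [0, 0, 0], [0, 0, 0]])

```text
time: 10.9
eef_pos: [0.665, 0.0476, 0.1107]
tool_rot: [3.142, 0.001, 3.069]
ft_force: [-2.8, -0.8, 5.2]
opening: 0.0397
grip_force: 43.6
```

move_arm(offset=[[0, 0, 0], [0, 0, 0], [0, 0, 0], [0, 0, 0], [0, 0, 0], [0, 0, 0], [0, 0, 0], [0, 0, 0]], rot=[[0, 0, 0], [0, 0, 0], [0, 0, 0], [0, 0, 0], [0, 0, 0], [0, 0, 0], [0, 0, 0], [0, 0, 0]], hand=100)

```text
time: 11.7
eef_pos: [0.6648, 0.0476, 0.1099]
tool_rot: [-3.142, 0.0, 3.069]
ft_force: [0.4, -0.5, -0.8]
opening: 0.0856
grip_force: 0.0
```

move_arm(offset=[[0, 0, -10], [0, 0, -30], [0, 0, -40], [0, 0, -40], [0, 0, -30], [25, 0, 0], [40, 0, 0], [40, 0, 0], [25, 0, 0], [0, 0, 0], [0, 0, 0], [0, 0, 0]], rot=[[0, 0, 0], [0, 0, 0], [0, 0, 0], [0, 0, 0], [0, 0, 0], [0, 0, 0], [0, 0, 0], [0, 0, 0], [0, 0, 0], [0, 0, 0], [0, 0, 0], [0, 0, 0]])

```text
time: 12.9
eef_pos: [0.5362, 0.0569, 0.2604]
tool_rot: [3.141, 0.002, 3.069]
ft_force: [0.6, 0.0, 0.3]
opening: 0.0854
grip_force: 0.0
```

```bash
python3 - <<'E'
from h import *
c=arm.read_camera("wrist");m=orange(c,[.66,.05,.06]);
x,e=fitbox([(c,m)],(.12,.04,.03,.07),[.6655,.0484,-.072]);print("case",x,e)
q,a=[.6655,.0484],-.072
print("seat frame",(np.array([[np.cos(a),np.sin(a)],[-np.sin(a),np.cos(a)]])@(x[:2]-q)).round(4))
im=c["image"].copy()
for p,r in cradle_lines():
    u=proj(c,cw(q,a,[p,r]));cv2.line(im,*[tuple(int(round(v)) for v in k) for k in u],(255,255,0),1)
cv2.imwrite("pics/w6.png",im)
h=cv2.cvtColor(c["image"],cv2.COLOR_BGR2HSV);r=cv2.inRange(h,(0,190,60),(4,255,255))|cv2.inRange(h,(176,190,60),(180,255,255));y=cv2.inRange(h,(22,200,120),(32,255,255))
for k in(r,y):
    N,l,s,ce=cv2.connectedComponentsWithStats(k);print([s[i].tolist() for i in range(1,N) if s[i,4]>30])
# predicted bar at home (case against nominal): ends and pointer tips
print(proj(c,cw(q,a,[(-.13,-.036,.062),(-.13,.036,.062),(-.1895,-.054,.05),(-.1895,.054,.05)])).round(1).tolist())
E
```

```text
case [ 0.67785038  0.04643302 -0.08832233] 0.1158411935587993
seat frame [ 0.0125 -0.0011]
[[239, 131, 24, 15, 279], [382, 132, 24, 15, 285]]
[[277, 214, 11, 21, 225], [356, 215, 12, 21, 226]]
[[271.6, 226.6], [369.7, 226.6], [245.0, 142.0], [396.3, 141.9]]
```

View pics/w6.png

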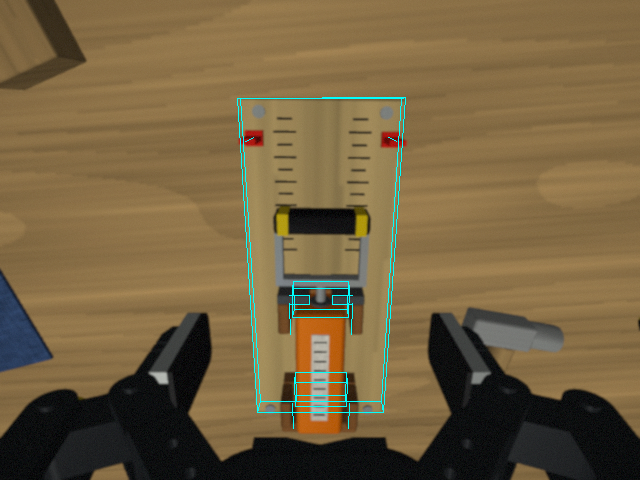

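The scale lies seated with the rod through the fork. The bar is at (321,222), and the pointers at (252,138) and (393,139) agree with x = -0.19. Next I measure the bar and pointer x numerically.

```bash
python3 - <<'E'
from h import *
c=arm.read_camera("wrist");q,a=[.6655,.0484],-.072
for xb in(-.126,-.130,-.134):
    U=[proj(c,cw(q,a,box(xb,s*.033,0,.016,.006,.038,.062))) for s in(-1,1)];print(xb,[(u[:,1].min().round(1),u[:,1].max().round(1),u[:,0].min().round(0),u[:,0].max().round(0)) for u in U])
print(proj(c,cw(q,a,[(-.1895,-.054,z) for z in(.015,.03,.05)])).round(1).tolist())
s=arm.sense();print(s["qpos"].round(2))
b=cw(q,a,[(-.132,0,.104)])[0];print(b)
to([b[0],b[1],.2],1.5708-.072);to([b[0],b[1],.2],4.7124-.072)
for k in("scene","side"):
    i=arm.read_camera(k)
E
```

```text
-0.126 [(np.float64(213.1), np.float64(242.4), np.float64(271.0), np.float64(283.0)), (np.float64(213.0), np.float64(242.3), np.float64(358.0), np.float64(370.0))]
-0.13 [(np.float64(208.1), np.float64(237.3), np.float64(271.0), np.float64(283.0)), (np.float64(208.1), np.float64(237.2), np.float64(358.0), np.float64(370.0))]
-0.134 [(np.float64(203.2), np.float64(232.2), np.float64(271.0), np.float64(283.0)), (np.float64(203.1), np.float64(232.1), np.float64(358.0), np.float64(370.0))]
[[253.0, 138.4], [249.7, 139.9], [244.9, 142.3]]
[ 0.03  0.42 -0.27  1.79  0.13  0.95  1.21]
[0.533842   0.05789579 0.104     ]
shift [ 2.3  0.8 59.9] turn [3.000e-02 1.000e-02 8.996e+01] t 13.0 tcp [0.5361 0.0569 0.2599]
shift [ 2.3  0.8 59.9] turn [-1.000e-02  3.000e-02 -9.004e+01] t 13.0 tcp [0.5361 0.0569 0.2599]
```

move_arm(offset=[[2, 1, 20], [0, 0, 20], [0, 0, 15], [0, 0, 0], [0, 0, 0], [0, 0, 0], [0, 0, 0], [0, 0, 0], [0, 0, 0], [0, 0, 0], [0, 0, 0], [0, 0, 0], [0, 0, 0], [0, 0, 0], [0, 0, 0]], rot=[[0, 0, 0], [0, 0, -7.5], [0, 0, -7.5], [0, 0, -7.5], [0, 0, -7.5], [0, 0, -7.5], [0, 0, -7.5], [0, 0, -7.5], [0, 0, -7.5], [0, 0, -7.5], [0, 0, -7.5], [0, 0, -7.5], [0, 0, -7.5], [0, 0, 0], [0, 0, 0]], hand=46)

```text
time: 14.6
eef_pos: [0.5334, 0.058, 0.2046]
tool_rot: [3.141, 0.0, -1.647]
ft_force: [-0.4, -0.8, -0.4]
opening: 0.0393
grip_force: 0.0
```

```bash
python3 - <<'E'
from h import *
q,a=[.6655,.0484],-.072
print(arm.sense()["opening"],arm.sense()["qpos"].round(2))
b=cw(q,a,[(-.1315,0.0005,.103)])[0];to(b,4.7124-.072)
E
```

```text
0.03927816942278641 [ 0.3   0.54 -0.69  1.87  0.44  0.89  2.46]
shift [ -0.4  -1.  101.6] turn [ 0.03  0.02 -0.26] t 14.6 tcp [0.5334 0.058  0.2046]
```

move_arm(offset=[[-0.4, -1, 25], [0, 0, 20], [0, 0, 15], [0, 0, 10], [0, 0, 10], [0, 0, 10], [0, 0, 6], [0, 0, 4], [0, 0, 1.5], [0, 0, 0], [0, 0, 0]], rot=[[0, 0, -0.3], [0, 0, 0], [0, 0, 0], [0, 0, 0], [0, 0, 0], [0, 0, 0], [0, 0, 0], [0, 0, 0], [0, 0, 0], [0, 0, 0], [0, 0, 0]])

```text
time: 15.7
eef_pos: [0.5344, 0.0585, 0.1037]
tool_rot: [-3.141, 0.0, -1.638]
ft_force: [1.0, -0.6, -0.4]
opening: 0.039
grip_force: 0.0
```

No contact on the way down. I close on the bar.

move_arm(offset=[[0, 0, 0], [0, 0, 0], [0, 0, 0], [0, 0, 0], [0, 0, 0], [0, 0, 0], [0, 0, 0], [0, 0, 0]], rot=[[0, 0, 0], [0, 0, 0], [0, 0, 0], [0, 0, 0], [0, 0, 0], [0, 0, 0], [0, 0, 0], [0, 0, 0]], hand=5, newtons=50)

```text
time: 16.5
eef_pos: [0.5345, 0.0584, 0.1036]
tool_rot: [-3.141, -0.0, -1.638]
ft_force: [3.8, -1.9, 4.0]
opening: 0.0152
grip_force: 49.5
```

```bash
python3 - <<'E'
from h import *
q,a=[.6655,.0484],-.072
s=arm.sense();print(s["opening"],s["ft_force"],s["qpos"].round(2))
d=s["eef_pos"][:2]-q;print("tcp in cradle",d@[np.cos(a),np.sin(a)],d@[-np.sin(a),np.cos(a)])
c=arm.read_camera("wrist");im=c["image"].copy()
cv2.imwrite("pics/w7.png",im)
print(proj(c,cw(q,a,[(-.19,-.054,.05),(-.19,.054,.05),(-.13,-.036,.062)])))
E
```

```text
0.01521173990516015 [ 3.76630704 -1.8835764   3.96170853] [ 0.22  0.68 -0.58  1.96  0.59  0.68  2.34]
tcp in cradle -0.13138667871228757 0.0005192848332360293
[[495.34045496 200.49488231]
 [455.96236784 450.82779829]
 [313.20041496 264.09388482]]
```

move_arm(offset=[[0, 2, 0], [0, 4, 0], [0, 4, 0], [0, 4, 0], [0, 4, 0], [0, 4, 0], [0, 4, 0], [0, 4, 0], [0, 4, 0], [0, 4, 0], [0, 4, 0], [0, 4, 0], [0, 3, 0], [0, 1, 0], [0, 0, 0], [0, 0, 0]], rot=[[0, 0, 0], [0, 0, 0], [0, 0, 0], [0, 0, 0], [0, 0, 0], [0, 0, 0], [0, 0, 0], [0, 0, 0], [0, 0, 0], [0, 0, 0], [0, 0, 0], [0, 0, 0], [0, 0, 0], [0, 0, 0], [0, 0, 0], [0, 0, 0]])

```text
time: 18.15
eef_pos: [0.4858, 0.0623, 0.1036]
tool_rot: [-3.138, 0.002, -1.638]
ft_force: [9.5, -2.4, -1.0]
opening: 0.0152
grip_force: 48.9
```

```bash
cat > pull.py <<'E'
from h import *
q,a=[.6655,.0484],-.072
s=arm.sense();print(s["time"],s["opening"],s["ft_force"].round(1),s["qpos"].round(2))
d=s["eef_pos"][:2]-q;print("tcp in cradle",d@[np.cos(a),np.sin(a)],d@[-np.sin(a),np.cos(a)])
c=arm.read_camera("wrist");im=c["image"]
h=cv2.cvtColor(im,cv2.COLOR_BGR2HSV)
r=cv2.inRange(h,(0,190,60),(4,255,255))|cv2.inRange(h,(176,190,60),(180,255,255));y=cv2.inRange(h,(22,200,120),(32,255,255))
for k in(r,y):
    N,l,st,ce=cv2.connectedComponentsWithStats(k);print([st[i].tolist() for i in range(1,N) if st[i,4]>30])
print(proj(c,cw(q,a,[(-.19,-.054,.015),(-.19,-.054,.05),(-.19,.054,.05)])).round(1).tolist())
E
python3 pull.py; python3 - <<'E'
from h import *
w=arm.read_camera("wrist")["image"];s=arm.read_camera("scene")["image"]
cv2.imwrite("pics/w8.png",np.hstack([cv2.resize(w[100:480,100:600],(500,380)),cv2.resize(s[205:300,260:360-25],(300,380),interpolation=cv2.INTER_CUBIC)]))
E
```

```text
18.15 0.015194057174119983 [ 9.5 -2.4 -1. ] [ 0.2   0.62 -0.57  2.09  0.6   0.59  2.28]
tcp in cradle -0.18021967884544784 0.0009582852893708698
[[329, 166, 29, 54, 1201], [340, 392, 7, 20, 96]]
[[296, 274, 50, 24, 1122], [298, 418, 43, 18, 739]]
[[342.3, 179.0], [348.0, 198.2], [340.4, 449.1]]
```

View pics/w8.png

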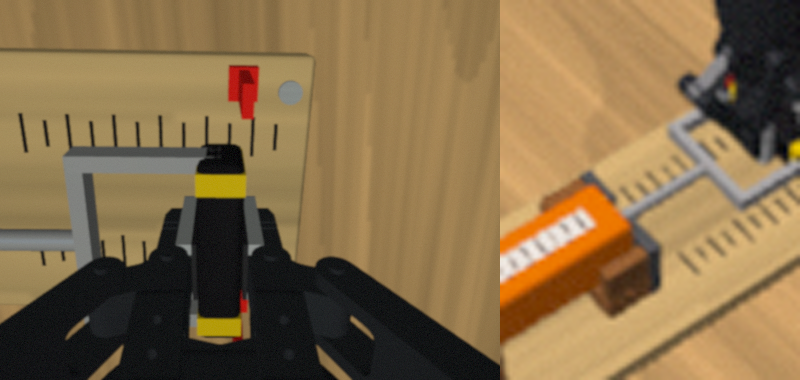

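The near pointer tip is at px (347,215), matching the prediction for x = -0.1895. The bar is centred at column 321, about 9 mm short. I pull the last 9 mm and hold.

move_arm(offset=[[0, 3, 0], [0, 3, 0], [0, 2, 0], [0, 1, 0], [0, 0, 0], [0, 0, 0]], rot=[[0, 0, 0], [0, 0, 0], [0, 0, 0], [0, 0, 0], [0, 0, 0], [0, 0, 0]])

```text
time: 18.9
eef_pos: [0.4772, 0.063, 0.1037]
tool_rot: [-3.138, 0.002, -1.638]
ft_force: [11.1, -0.8, -2.1]
opening: 0.0155
grip_force: 48.8
```

```bash
python3 pull.py
```

```text
18.9 0.015450432956237036 [11.1 -0.8 -2.1] [ 0.2   0.62 -0.57  2.11  0.61  0.57  2.27]
tcp in cradle -0.18887442349376418 0.0010209576142633384
[[308, 166, 29, 52, 1156], [314, 438, 8, 7, 53]]
[[296, 274, 50, 24, 1123], [298, 418, 43, 18, 725]]
[[321.7, 178.7], [321.9, 197.9], [320.1, 448.8]]
```

Aligned (foot centre at column 322, bar at 321). I hold it there.

move_arm(offset=[[0, 0, 0], [0, 0, 0], [0, 0, 0], [0, 0, 0], [0, 0, 0], [0, 0, 0], [0, 0, 0], [0, 0, 0], [0, 0, 0], [0, 0, 0], [0, 0, 0], [0, 0, 0], [0, 0, 0], [0, 0, 0], [0, 0, 0], [0, 0, 0], [0, 0, 0], [0, 0, 0], [0, 0, 0], [0, 0, 0]], rot=[[0, 0, 0], [0, 0, 0], [0, 0, 0], [0, 0, 0], [0, 0, 0], [0, 0, 0], [0, 0, 0], [0, 0, 0], [0, 0, 0], [0, 0, 0], [0, 0, 0], [0, 0, 0], [0, 0, 0], [0, 0, 0], [0, 0, 0], [0, 0, 0], [0, 0, 0], [0, 0, 0], [0, 0, 0], [0, 0, 0]])

```text
time: 20.95
eef_pos: [0.4773, 0.063, 0.1037]
tool_rot: [-3.138, 0.002, -1.638]
ft_force: [10.5, -0.4, -1.5]
opening: 0.0154
grip_force: 48.8
```

move_arm(offset=[[0, 0, 0], [0, 0, 0], [0, 0, 0], [0, 0, 0], [0, -1, 0], [0, -3, 0], [0, -4, 0], [0, -4, 0], [0, -4, 0], [0, -4, 0], [0, -4, 0], [0, -4, 0], [0, -4, 0], [0, -4, 0], [0, -4, 0], [0, -4, 0], [0, -3, 0], [0, -2, 0], [0, 0, 0], [0, 0, 0]], rot=[[0, 0, 0], [0, 0, 0], [0, 0, 0], [0, 0, 0], [0, 0, 0], [0, 0, 0], [0, 0, 0], [0, 0, 0], [0, 0, 0], [0, 0, 0], [0, 0, 0], [0, 0, 0], [0, 0, 0], [0, 0, 0], [0, 0, 0], [0, 0, 0], [0, 0, 0], [0, 0, 0], [0, 0, 0], [0, 0, 0]])

```text
time: 22.95
eef_pos: [0.5243, 0.0595, 0.1036]
tool_rot: [-3.141, 0.001, -1.638]
ft_force: [3.9, -0.6, 5.0]
opening: 0.0154
grip_force: 49.9
```

```bash
python3 pull.py
```

```text
22.95 0.015432061918422293 [ 3.9 -0.6  5. ] [ 0.22  0.67 -0.58  1.99  0.59  0.66  2.33]
tcp in cradle -0.14164703523061695 0.0009019785243975846
[[420, 167, 52, 53, 1861], [420, 449, 12, 14, 81]]
[[296, 274, 50, 24, 1150], [298, 418, 43, 18, 729]]
[[434.4, 179.9], [464.5, 199.2], [431.6, 450.0]]
```

move_arm(offset=[[0, -2, 0], [0, -2, 0], [0, -2, 0], [0, -1.5, 0], [0, -1, 0], [0, -0.5, 0], [0, 0, 0], [0, 0, 0], [0, 0, 0]], rot=[[0, 0, 0], [0, 0, 0], [0, 0, 0], [0, 0, 0], [0, 0, 0], [0, 0, 0], [0, 0, 0], [0, 0, 0], [0, 0, 0]])

```text
time: 23.9
eef_pos: [0.5329, 0.0589, 0.1036]
tool_rot: [-3.142, 0.0, -1.637]
ft_force: [2.4, -0.8, 7.4]
opening: 0.0157
grip_force: 50.1
```

```bash
python3 pull.py
```

```text
23.9 0.015667212210639776 [ 2.4 -0.8  7.4] [ 0.22  0.68 -0.58  1.97  0.58  0.67  2.34]
tcp in cradle -0.13302984914414082 0.0009001437272902228
[[440, 167, 58, 53, 2024]]
[[296, 273, 50, 25, 1158], [298, 418, 43, 18, 733]]
[[454.8, 180.1], [490.4, 199.4], [451.9, 450.1]]
```

move_arm(offset=[[0, -1, 0], [0, -0.7, 0], [0, 0, 0], [0, 0, 0], [0, 0, 0]], rot=[[0, 0, 0], [0, 0, 0], [0, 0, 0], [0, 0, 0], [0, 0, 0]])

```text
time: 24.45
eef_pos: [0.5335, 0.0588, 0.1035]
tool_rot: [3.14, -0.0, -1.637]
ft_force: [-0.5, -1.6, 9.0]
opening: 0.0153
grip_force: 50.6
```

move_arm(offset=[[0, 0, 0], [0, 0, 0], [0, 0, 0], [0, 0, 0], [0, 0, 0], [0, 0, 0], [0, 0, 0], [0, 0, 0], [0, 0, -10], [0, 0, -25], [0, 0, -40], [0, 0, -50], [0, 0, -20], [0, 0, 0]], rot=[[0, 0, 0], [0, 0, 0], [0, 0, 0], [0, 0, 0], [0, 0, 0], [0, 0, 0], [0, 0, 0], [0, 0, 0], [0, 0, 0], [0, 0, 0], [0, 0, 0], [0, 0, 0], [0, 0, 0], [0, 0, 0]], hand=46)

```text
time: 25.85
eef_pos: [0.5361, 0.0591, 0.2524]
tool_rot: [-3.135, 0.001, -1.638]
ft_force: [0.0, 0.2, -0.7]
opening: 0.0395
grip_force: 0.0
```

move_arm(offset=[[0, 0, 0], [0, 0, 0], [0, 0, 0], [0, 0, 0], [0, 0, 0], [0, 0, 0], [0, 0, 0], [0, 0, 0], [0, 0, 0], [0, 0, 0], [0, 0, 0], [0, 0, 0], [0, 0, 0], [0, 0, 0]], rot=[[0, 0, 7.5], [0, 0, 7.5], [0, 0, 7.5], [0, 0, 7.5], [0, 0, 7.5], [0, 0, 7.5], [0, 0, 7.5], [0, 0, 7.5], [0, 0, 7.5], [0, 0, 7.5], [0, 0, 7.5], [0, 0, 7.5], [0, 0, 0], [0, 0, 0]], hand=100)

```text
time: 27.25
eef_pos: [0.5346, 0.0585, 0.248]
tool_rot: [-3.141, -0.001, 3.079]
ft_force: [0.6, 0.3, -0.3]
opening: 0.0854
grip_force: 0.0
```

```bash
python3 - <<'E'
from h import *
q,a=[.6655,.0484],-.072
to(cw(q,a,[(-.003,0,.22)])[0],np.pi+a)
c=arm.read_camera("wrist");h=cv2.cvtColor(c["image"],cv2.COLOR_BGR2HSV);y=cv2.inRange(h,(22,200,120),(32,255,255))
N,l,st,ce=cv2.connectedComponentsWithStats(y);print([st[i].tolist() for i in range(1,N) if st[i,4]>30])
for xb in(-.126,-.130,-.134):
    u=proj(c,cw(q,a,box(xb,0,0,.016,.072,.038,.062)));print(xb,u[:,1].min().round(1),u[:,1].max().round(1),u[:,0].min().round(0),u[:,0].max().round(0))
E
```

```text
shift [-128.3   -1.8   27.9] turn [-0.02 -0.05  0.52] t 27.25 tcp [0.5346 0.0585 0.248 ]
[[273, 219, 12, 22, 242], [356, 220, 12, 22, 246]]
-0.126 219.6 251.3 267.0 370.0
-0.13 214.5 246.1 267.0 370.0
-0.134 209.4 240.8 267.0 371.0
```

The rod is home (bar at x ≈ -0.133). I regrasp the case.

move_arm(offset=[[-25, -1.8, 0], [-35, 0, 0], [-35, 0, 0], [-33, 0, 0], [0, 0, 0], [0, 0, 30], [0, 0, 35], [0, 0, 30], [0, 0, 25], [0, 0, 12], [0, 0, 4], [0, 0, 0], [0, 0, 0]], rot=[[0, 0, 0.5], [0, 0, 0], [0, 0, 0], [0, 0, 0], [0, 0, 0], [0, 0, 0], [0, 0, 0], [0, 0, 0], [0, 0, 0], [0, 0, 0], [0, 0, 0], [0, 0, 0], [0, 0, 0]])

```text
time: 28.6
eef_pos: [0.6631, 0.0473, 0.1138]
tool_rot: [3.141, 0.002, 3.066]
ft_force: [-0.3, 0.5, 0.5]
opening: 0.0857
grip_force: 0.0
```

move_arm(offset=[[0, 0, 0], [0, 0, 0], [0, 0, 0], [0, 0, 0], [0, 0, 0], [0, 0, 0], [0, 0, 0], [0, 0, 0], [0, 0, 0], [0, 0, 0]], rot=[[0, 0, 0], [0, 0, 0], [0, 0, 0], [0, 0, 0], [0, 0, 0], [0, 0, 0], [0, 0, 0], [0, 0, 0], [0, 0, 0], [0, 0, 0]], hand=20, newtons=40)

```text
time: 29.6
eef_pos: [0.6629, 0.0479, 0.1133]
tool_rot: [3.141, 0.001, 3.066]
ft_force: [-1.0, 2.2, 6.1]
opening: 0.0394
grip_force: 42.2
```

move_arm(offset=[[0, 0, -8], [0, 0, -20], [0, 0, -35], [0, 0, -40], [0, 0, -35], [0, 0, -20], [3.7, -30, 0], [3.7, -30, 0], [3.7, -30, 0], [3.7, -30, 0], [3.7, -30, 0], [3.7, -30, 0], [3.7, -30, 0], [3.7, -30, 0], [3.7, -30, 0], [3.7, -30, 0], [3.7, -30, 0], [3.2, -30, 0]], rot=[[0, 0, 0], [0, 0, 0], [0, 0, 0], [0, 0, 0], [0, 0, 0], [0, 0, 0], [0, 0, 0], [0, 0, 0], [0, 0, 0], [0, 0, 0], [0, 0, 0], [0, 0, 0], [0, 0, 0], [0, 0, 0], [0, 0, 0], [0, 0, 0], [0, 0, 0], [0, 0, 0]])

```text
time: 31.4
eef_pos: [0.59, -0.3097, 0.2696]
tool_rot: [3.141, -0.003, 3.066]
ft_force: [0.7, 0.0, -5.0]
opening: 0.0391
grip_force: 42.7
```

move_arm(offset=[[0, 0, 0], [0, 0, 0], [0, 0, 0], [0, 0, 0], [0, 0, 0]], rot=[[0, 0, -5.5], [0, 0, -5.5], [0, 0, -5.4], [0, 0, 0], [0, 0, 0]])

```text
time: 31.9
eef_pos: [0.5908, -0.3086, 0.2699]
tool_rot: [3.141, -0.001, -2.934]
ft_force: [-0.4, -1.2, -5.2]
opening: 0.0394
grip_force: 42.6
```

```bash
python3 - <<'E'
from h import *
to([.592,-.308,.089],np.pi+.21);print(arm.sense()["opening"])
c=arm.read_camera("wrist");h=cv2.cvtColor(c["image"],cv2.COLOR_BGR2HSV);m=cv2.inRange(h,(100,90,30),(125,255,255))
p=np.argwhere(big(m>0));print(len(p),p.min(0),p.max(0))
k=cv2.approxPolyDP(cv2.convexHull(p[:,::-1].astype(np.int32)),8,True)[:,0];print(k.tolist());print(ray(c,k,.004)[:,:2].round(3).tolist())
print("pred corners",proj(c,box(.558,-.3155,.21,.27,.13,.004,.004)[:4]).round().tolist())
E
```

```text
shift [ -1.6   0.2 180.9] turn [ 0.05 -0.08 -0.14] t 31.9 tcp [ 0.5908 -0.3086  0.2699]
0.03935466864021763
17459 [  0 236] [109 402]
[[402, 0], [394, 109], [243, 108], [236, 0]]
[[0.419, -0.28], [0.497, -0.265], [0.522, -0.388], [0.446, -0.404]]
pred corners [[233.0, -10.0], [404.0, -10.0], [254.0, 306.0], [385.0, 306.0]]
```

move_arm(offset=[[-1, 0, 20], [0, 0, 30], [0, 0, 35], [0, 0, 35], [0, 0, 25], [0, 0, 15], [0, 0, 10], [0, 0, 5], [0, 0, 3], [0, 0, 2], [0, 0, 0], [0, 0, 0]], rot=[[0, 0, 0], [0, 0, 0], [0, 0, 0], [0, 0, 0], [0, 0, 0], [0, 0, 0], [0, 0, 0], [0, 0, 0], [0, 0, 0], [0, 0, 0], [0, 0, 0], [0, 0, 0]])

```text
time: 33.15
eef_pos: [0.5927, -0.3084, 0.0911]
tool_rot: [-3.141, 0.001, -2.931]
ft_force: [0.5, 0.4, -4.2]
opening: 0.0393
grip_force: 42.5
```

move_arm(offset=[[0, 0, 1.5], [0, 0, 1], [0, 0, 1], [0, 0, 0], [0, 0, 0]], rot=[[0, 0, 0], [0, 0, 0], [0, 0, 0], [0, 0, 0], [0, 0, 0]])

```text
time: 33.65
eef_pos: [0.593, -0.3083, 0.088]
tool_rot: [-3.141, 0.001, -2.931]
ft_force: [-0.1, 1.6, 6.0]
opening: 0.0396
grip_force: 43.9
```

Contact, so I release and lift.

move_arm(offset=[[0, 0, 0], [0, 0, 0], [0, 0, 0], [0, 0, 0], [0, 0, 0], [0, 0, 0], [0, 0, 0], [0, 0, 0], [0, 0, -10], [0, 0, -30], [0, 0, -40], [0, 0, -40], [0, 0, -40], [0, 0, -20], [0, 0, 0], [0, 0, 0]], rot=[[0, 0, 0], [0, 0, 0], [0, 0, 0], [0, 0, 0], [0, 0, 0], [0, 0, 0], [0, 0, 0], [0, 0, 0], [0, 0, 0], [0, 0, 0], [0, 0, 0], [0, 0, 0], [0, 0, 0], [0, 0, 0], [0, 0, 0], [0, 0, 0]], hand=100)

```text
time: 35.25
eef_pos: [0.5922, -0.3082, 0.2675]
tool_rot: [-3.141, 0.001, -2.931]
ft_force: [0.7, 0.2, -0.7]
opening: 0.0856
grip_force: 0.0
```

```bash
python3 - <<'E'
from h import *
c=arm.read_camera("wrist");m=orange(c,[.592,-.308,.04])
x,e=fitbox([(c,m)],(.12,.04,.004,.044),[.592,-.308,.21]);print("case",x,e)
h=cv2.cvtColor(c["image"],cv2.COLOR_BGR2HSV);y=cv2.inRange(h,(22,200,120),(32,255,255))
N,l,st,ce=cv2.connectedComponentsWithStats(y);print([(st[i].tolist(),ray(c,ce[i],.036)[0].round(3).tolist()) for i in range(1,N) if st[i,4]>30])
d=np.array([np.cos(x[2]),np.sin(x[2])]);P=np.array([x[:2]-.13*d,x[:2]+.06*d])-[.558,-.3155];a=.21
print((P@np.array([[np.cos(a),-np.sin(a)],[np.sin(a),np.cos(a)]])).round(3),arm.sense()["ft_force"])
E
```

```text
case [ 0.59431415 -0.30857728  0.21337775] 0.08708401976935753
[([273, 27, 12, 26, 297], [0.472, -0.364, 0.036]), ([355, 27, 12, 27, 292], [0.46, -0.307, 0.036]), ([346, 416, 33, 22, 464], [0.799, -0.22, 0.036])]
[[-0.093 -0.001]
 [ 0.097 -0.001]] [ 0.07282107  0.33072805 -0.0337147 ]
```

The scale lies on the pad and is released, well inside the outline, with the rod home. I hand in.

```bash
python3 -c "
from bench import arm
print(arm.finish_job())"
```

```text
the job is handed in; nothing more can be done
None
```

The orange scale was seated in the cradle, pulled to the red pointers and held there for about two seconds, eased home, and laid on the blue pad; the job is handed in, and the hand-in gave no verdict.

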